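# Dock the race pack and click the charge lever up

## Task

Turn the battery pack lying on the table so that its brass terminals meet the contact bar of the charging station, lying flat in the bay and pushed fully home against the bar. Then click the station's lever up to the notch with the long white mark, letting it rest a moment in each of the two notches just before that one, and never let it go past the long mark. Leave the bottle, the loose wheel and the screwdriver where they are.

Things in the scene. Friction and masses are not known exactly. Their poses are not given: they have to be found in the camera images.
- charger: Charging station, fixed: aluminium base plate 210 x 315 mm, 6 mm thick, a battery bay at its -y side (see contacts), a black lever box at its +y side (x -85 to 85, y 5 to 175 mm, top 50 mm above the table, white marks on top, one per notch). Origin on the table, z up; +x points along the bay towards the contact bar.
- contacts (a point): Centre of the contact bar's flat face, 19 mm above the table; x points out of the bay into the bar, z up. Charger frame: x 50, y -85 mm. Bay: floor 6 mm above the table, 60 mm wide between two side lips (8 mm wide, 6 mm above the floor) that run 150 mm back from the bar; open at the -x end. Bar 76 mm wide, top 36 mm above the table, two upright brass strips.
- battery_mid (a point): Centre of the battery pack, a loose hard-case block 96 x 46 x 26 mm, 0.2 kg (varies), black with a silver-grey band; x runs along its length towards the terminal end, z up. It starts lying flat on the table, 90 degrees or so turned away from the bay's direction.
- battery_end (a point): Centre of the battery's terminal end face (46 x 26 mm; two brass strips on the face, two brass buttons on top next to it), 48 mm from the centre along its x. Home when this face meets the contact bar.
- lever (a joint): Click lever's angle, rad; it swings level over the lever box, counter-clockwise from above as it grows. Notch n (0 to 7) is at 0.22 n, with end stops just beyond 0 and 1.54. The long white mark is notch 5 (1.10), short marks the others. Starts in notch 0, 1 or 2. Detents: about 3 N at the tab pushes it out; past half-way (0.11 rad) it snaps into the next notch.
- lever_tab (a point): Middle of the thumb tab, an upright pin 12 mm in diameter at the lever's free end, 80 mm from the lever's axis; this point is 76 mm above the table, the tab's top 88 mm. The lever arm, 11 mm wide, runs from it to the axis, its top at 62 mm. One notch moves the tab 17.6 mm along its arc.
- lever_pivot (a point): The lever's upright axis, on the lever box's top (50 mm above the table). Hub 26 mm in diameter, top at 64 mm.
- bottle_mid (a point): Middle of a standing amber drink bottle, 62 mm in diameter, 190 mm tall (bystander).
- wheel_mid (a point): Middle of a loose black model-car wheel lying flat, 64 mm in diameter, 26 mm high (bystander).
- driver_grip (a point): Handle of a loose screwdriver lying on the table (bystander).
There are look-alikes about, which are no part of the job. Leave any pink or purple look-alike of the part that bears battery_mid alone.

How it is judged:
By the outcome, as a careful person would: the job done as asked, in the order asked, and still so for the second after the job is handed in, with the robot touching nothing.
It also fails if it takes over 64 s, if anything falls off the work surface, if the arm or the gripper's body presses on something with over 40 N, if the wrist force passes 120 N, or if a joint passes its speed limit or range.

## Robot

A 6-joint arm with a two-finger parallel gripper is mounted at the origin on the work surface. World frame = base frame: x ahead of the robot, y to its left, z up, the work surface at z = 0. Lengths are in m, angles in rad, forces in N, time in s.
With the tool pointing down it reaches from about 0.375 to 0.9 m from the base axis. Payload 3.1 kg.
Tool frame: the origin (TCP) lies at the centre of the arm's flange, where the gripper is bolted on; the fingertips stand 173 mm ahead of it and the grasp point (between the pads) lies 155 mm ahead of it (tip_extent is the distance from the TCP to the fingertips, in m); z points along the fingers, y is the direction in which the jaws open and shut (so a half turn about z gives the same grasp; the last joint's range is limited). The gripper opens to 85 mm and grips with 20 to 120 N. Pads are 22 mm wide; open, the fingers measure 114 mm over their backs; the gripper's body (76 mm by 85 mm) begins 54 mm behind the grasp point. The pads swing forward as they close: fully open they stand 13 mm farther back than shut.
Start: joints at [1.063, 0.527, 1.433, -0, 1.181, -0.178], TCP at [0.202, 0.592, 0.405] pointing down, gripper open.
Joint ranges: [-3.08, 3.08], [-0.75, 2.2], [0.22, 2.44], [-1.43, 4.57], [0, 2.65], [-2.85, 2.85]. Speed limits (rad/s): [2.79, 2.79, 3.14, 3.14, 3.14, 3.14].

## Interface

Orientations are given as a unit quaternion [x, y, z, w].
In Python, from station import sense, snapshot, sign_off, tip_extent gives the robot as it stands. The module is installed in compiled form; this text tells all that it offers.
- The arm moves only by the tool servo_tool, never from a script. Its argument "rows" is a list of rows, each a list of 3 entries, a list of its own where there are three numbers: the shift along the tool's x, y, z in mm, then the turn about the tool's z in degrees, then the opening, from -1 (shut) to 1 (fully open), so that 0 is half open. A call has 1 to 8 rows; each row is the pose to reach, as a shift and turn from the pose measured when the call began, along the tool's axes at that moment; what a row does not reach only later rows make up. A row lasts 1/10 s, in which the tool goes at most 50 mm and 8.59 degrees, less where a joint would pass 70% of its speed; a pose out of reach is approached as far as the arm can. A call with a gripper value outside its range is refused whole. The fingers move at their own pace and stop on an object; "force" is the grip in N (left out, the last holds). Time passes only in rows, so rows that repeat a pose let the fingers close. It gives the time, the measured TCP pose, the force and the opening at its end, in the units of the state.
- sense(): the state, without advancing time (a new reading comes with each control period).
- snapshot(name): name is "scene" or "top" or "wrist"; returns a dict with "image" (480x640x3 uint8, blue, green, red), "z_map" (480x640 float32, m along the optical axis (not along the pixel's ray), 0 where there is no reading), "vertical_fov" (degrees; the focal length in pixels is half the picture's height over the tangent of half this angle, whatever the lens; pixels are square), "cx", "cy" (the principal point, pixels), "cam_to_world" (4x4, takes a point from camera to world coordinates). Camera axes: x right, y down, z forward; pixel columns grow to the right and rows downward; lengths in m; the calibration is good to about 2 mm. A picture is of the moment at which its call begins.
- sign_off(): hands the job in, once; it reports no verdict.
The state is a dict: "t": time; "q": joint angles; "qd": joint speeds; "tau": joint torques, N m; "tcp_pos": TCP position; "tool_rot": TCP orientation; "force": force on the tool from outside, world axes, zero at the start; "ft_torque": the same for the moment, N m; "finger_gap": opening from 0.0 (shut) to 1.0 (fully open).
Only numpy, scipy, OpenCV 4.12 (cv2) and the standard library are available. Lean on these libraries where they do the work, as an engineer would, in place of code of your own. Each camera call takes 0.05 s, during which the arm holds its last target. There are 200 camera calls.

## Working session

There is one attempt and no reset: what is moved stays moved. The work goes in short steps, Python scripts to look and compute and a tool call to move; the robot and the scene stay as the last step left them, time stands still between calls to the robot, and variables do not carry over. Pictures are saved under pics/ and viewed, about 8 in all and at most 12, crops included, and the job is handed in when it is done.

Besides the shell and the picture viewer there is one more tool, called after ">>>" in YAML: its name, and indented under it one key for each argument. servo_tool: Moves the arm, as the interface text tells. Its arguments: {"type":"object","properties":{"rows":{"type":"array"},"force":{"type":"number"}},"required":["rows"]}

```bash
mkdir -p pics; cat > h.py <<'E'
import numpy as np, cv2
from station import sense, snapshot, sign_off, tip_extent
def K(s):
    f=240/np.tan(np.radians(s["vertical_fov"])/2); return f,s["cx"],s["cy"]
def ray(s,u,v,z):
    f,cx,cy=K(s);T=np.array(s["cam_to_world"]);d=T[:3,:3]@np.array([(u-cx)/f,(v-cy)/f,1]);o=T[:3,3]
    return o+d*(z-o[2])/d[2]
def proj(s,p):
    f,cx,cy=K(s);T=np.array(s["cam_to_world"]);c=T[:3,:3].T@(np.array(p)-T[:3,3]);return c[0]/c[2]*f+cx,c[1]/c[2]*f+cy
def cloud(s):
    f,cx,cy=K(s);T=np.array(s["cam_to_world"]);z=s["z_map"];v,u=np.mgrid[:480,:640]
    P=np.stack([(u-cx)/f*z,(v-cy)/f*z,z],-1)@T[:3,:3].T+T[:3,3];P[z==0]=np.nan;return P
E
cat > a.py <<'E'
from h import *
import pickle
print(sense(),tip_extent)
for n in("scene","top"):
    s=snapshot(n);cv2.imwrite(f"pics/{n}0.png",s["image"]);pickle.dump(s,open(n+"0.pkl","wb"));print(n,K(s),np.round(s["cam_to_world"],3).tolist())
E
python3 a.py
```

```text
{'t': 0.0, 'q': array([ 1.06349394e+00,  5.28448915e-01,  1.43392098e+00,  1.20197154e-05,
        1.18136153e+00, -1.78477874e-01]), 'qd': array([ 0.00045778,  0.00092409,  0.00185235, -0.00047802,  0.00138995,
        0.00153807]), 'tau': array([-1.79057056e-04, -4.42359102e+01, -1.78022200e+01, -1.88273561e-04,
        8.38816253e-03,  4.96126191e-06]), 'tcp_pos': array([0.20161707, 0.59121847, 0.40373786]), 'tool_rot': array([ 1.63674703e-01,  9.86513785e-01, -1.00526460e-03, -3.64772336e-04]), 'force': array([-0.01925753,  0.84884168,  0.57635171]), 'ft_torque': array([-0.00330051,  0.03497271,  0.02787947]), 'finger_gap': 1.0005681407742752} 0.1734
scene (np.float64(554.7762260388254), 312.68340195725847, 243.8890780790064) [[-0.298, 0.709, -0.639, 1.307], [0.955, 0.225, -0.195, 0.242], [0.005, -0.668, -0.744, 0.978], [0.0, 0.0, 0.0, 1.0]]
top (np.float64(539.7168441176807), 319.6802214361265, 239.87768783009085) [[0.002, -0.983, 0.183, 0.336], [-1.0, -0.002, 0.002, 0.036], [-0.002, -0.183, -0.983, 1.233], [0.0, 0.0, 0.0, 1.0]]
```

View pics/scene0.png

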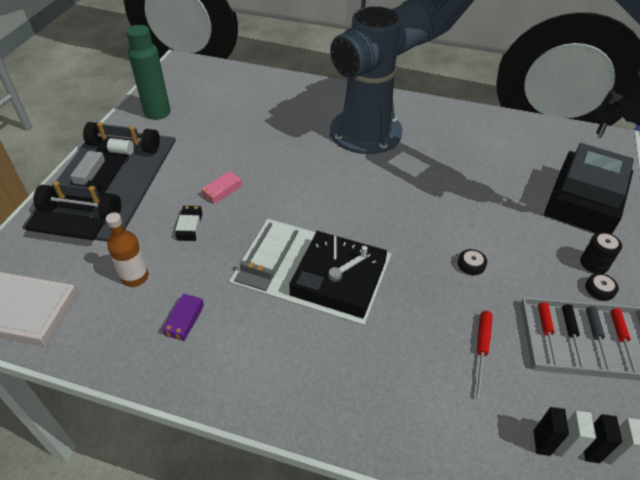

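View pics/top0.png

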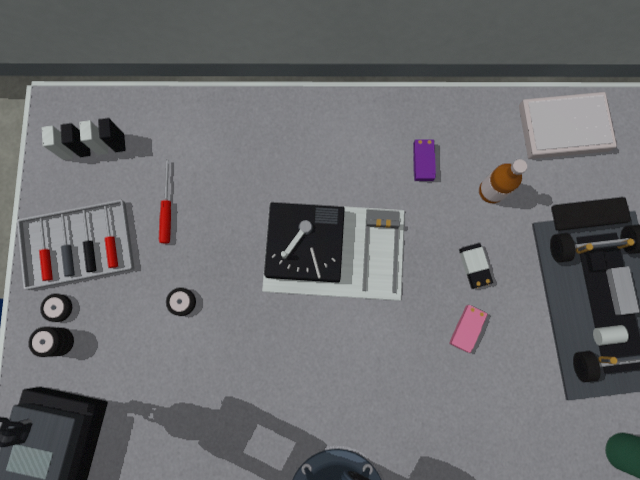

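The scene holds three battery-shaped blocks in the top view: purple (425,160), pink (470,329), and black with a silver-grey band (477,266). The black one fits the description, with brass near its lower end (about 483,283). The bay is at (380,255) with its bar at the top (380,220), and the lever tab is near (285,257). Next I'll confirm with a crop and measure.

```bash
cat > b.py <<'E'
from h import *
import pickle
s=pickle.load(open("top0.pkl","rb"));im=s["image"];P=cloud(s)
a=cv2.resize(im[195:305,255:415],None,fx=4.5,fy=4.5,interpolation=cv2.INTER_CUBIC)[:, :720]
b=cv2.resize(im[235:300,450:505],None,fx=4.5,fy=4.5,interpolation=cv2.INTER_CUBIC)
# battery: points with z 15..35mm in region
def rect(reg,lo,hi):
    v0,v1,u0,u1=reg;Q=P[v0:v1,u0:u1].reshape(-1,3);m=(Q[:,2]>lo)&(Q[:,2]<hi);Q=Q[m]
    r=cv2.minAreaRect((Q[:,:2]*1000).astype(np.float32));print("rect",reg,len(Q),np.round(Q[:,2].mean(),4),r)
    return r
rect((235,300,450,505),.018,.04)   # battery top
rect((195,290,255,350),.042,.056)  # lever box top
rect((200,235,360,410),.028,.045)  # bar
# charger plate: white mask
hsv=cv2.cvtColor(im,cv2.COLOR_BGR2HSV)
# brass in battery region
m=cv2.inRange(hsv,(10,120,90),(30,255,255));n,l,st,c=cv2.connectedComponentsWithStats(m)
for i in range(1,n):
    u,v=c[i]
    if st[i,4]>3 and 350<u<510 and 130<v<310: print("brass",np.round(c[i],1),st[i,4],np.round(ray(s,u,v,.026),4),np.round(P[int(v),int(u)],4))
# plate corners
Q=P[190:310,250:420];mm=((Q[...,2]>.003)).astype(np.uint8)
n,l,st,c=cv2.connectedComponentsWithStats(mm);k=1+st[1:,4].argmax();pts=Q[l==k][:,:2]*1000
r=cv2.minAreaRect(pts.astype(np.float32));print("plate",r,cv2.boxPoints(r).tolist())
# lever high points
Q=P[195:290,255:350].reshape(-1,3)
for lo,hi in((.056,.066),(.068,.1)):
    m=(Q[:,2]>lo)&(Q[:,2]<hi);print(lo,m.sum(),np.round(Q[m].mean(0),4) if m.any() else 0)
out=np.zeros((a.shape[0],a.shape[1]+b.shape[1],3),np.uint8)
out[:,:a.shape[1]]=a;out[:b.shape[0],a.shape[1]:]=b
out=cv2.resize(out,None,fx=.82,fy=.82,interpolation=cv2.INTER_AREA)
cv2.imwrite("pics/crop1.png",out);print(out.shape)
E
python3 b.py
```

```text
rect (235, 300, 450, 505) 895 0.0251 ((504.7071533203125, -315.9170227050781), (96.74088287353516, 48.32242965698242), 15.094154357910156)
rect (195, 290, 255, 350) 5368 0.0493 ((555.4512329101562, 73.15452575683594), (170.05381774902344, 171.63816833496094), 86.5018310546875)
rect (200, 235, 360, 410) 196 0.0353 ((600.4017333984375, -104.385009765625), (75.11259460449219, 15.476428031921387), 84.84318542480469)
brass [420.  141.5] 6 [ 0.796  -0.1972  0.026 ] [ 0.7979 -0.1976  0.0241]
brass [429.  141.5] 6 [ 0.796  -0.2184  0.026 ] [ 0.7972 -0.2184  0.0261]
brass [503.  177.6] 495 [ 0.708  -0.3871  0.026 ] [ 0.6759 -0.3471  0.1342]
brass [480.  190.4] 17 [ 0.6772 -0.3321  0.026 ] [ 0.6824 -0.3368  0.0107]
brass [378.3 222.4] 28 [ 0.601  -0.0957  0.026 ] [ 0.5991 -0.0936  0.0387]
brass [387.6 222.9] 25 [ 0.5999 -0.117   0.026 ] [ 0.5994 -0.1141  0.0374]
brass [487.4 280.6] 15 [ 0.4679 -0.3378  0.026 ] [ 0.4691 -0.3365  0.0274]
brass [478.  283.3] 13 [ 0.4618 -0.3164  0.026 ] [ 0.4624 -0.3161  0.0272]
brass [472.1 309.5] 8 [ 0.4035 -0.3004  0.026 ] [ 0.4047 -0.3005  0.0247]
plate ((541.1320190429688, 7.3964080810546875), (320.59100341796875, 218.69207763671875), 85.30382537841797) [[419.02935791015625, -143.4085693359375], [636.9872436523438, -161.31332397460938], [663.2346801757812, 158.20138549804688], [445.27679443359375, 176.10614013671875]]
0.056 248 [0.5638 0.0851 0.0616]
0.068 32 [0.5226 0.1141 0.0833]
(406, 794, 3)
```

View pics/crop1.png

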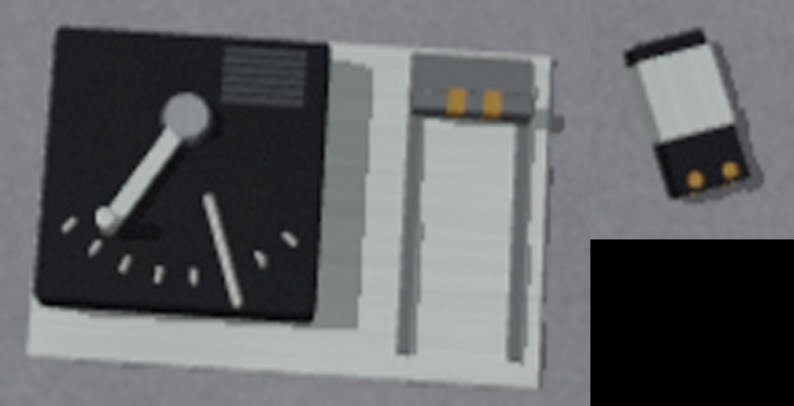

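The crop confirms the black battery, with its brass buttons at the lower end and the terminals facing the robot. The lever sits near the first or second of the 8 marks, and the long mark is the 6th. Next I'll measure the marks, pivot and tab, and cross-check with the scene view.

```bash
cat > c.py <<'E'
from h import *
import pickle
t=pickle.load(open("top0.pkl","rb"));c=pickle.load(open("scene0.pkl","rb"))
def rectz(s,reg,lo,hi):
    P=cloud(s);v0,v1,u0,u1=reg;Q=P[v0:v1,u0:u1].reshape(-1,3);Q=Q[(Q[:,2]>lo)&(Q[:,2]<hi)]
    print("rect",len(Q),np.round(Q[:,2].mean(),4),np.round(np.hstack([np.ravel(x) for x in cv2.minAreaRect((Q[:,:2]*1000).astype(np.float32))]),1))
rectz(c,(200,245,168,208),.018,.04)
rectz(c,(225,320,285,395),.042,.056)
rectz(c,(250,285,230,275),.029,.045)
g=cv2.cvtColor(t["image"],cv2.COLOR_BGR2GRAY)
sub=g[215:280,262:345];m=(sub>110).astype(np.uint8)
n,l,st,ce=cv2.connectedComponentsWithStats(m)
for i in range(1,n):
    if 3<st[i,4]<900:
        u,v=ce[i]+[262,215];print("mark",np.round([u,v],1),st[i].tolist(),np.round(ray(t,u,v,.05)*1000,1))
P=cloud(t);Q=P[195:290,255:350].reshape(-1,3)
h=Q[(Q[:,2]>.057)&(Q[:,2]<.07)];print("z hist",np.percentile(h[:,2],[5,50,95]))
tt=Q[(Q[:,2]>.084)];print("tabtop",len(tt),tt.mean(0)*1000 if len(tt) else Q[Q[:,2]>.08].mean(0)*1000)
u,v=np.array([186,117])/.82/4.5+[255,195];print("hub",ray(t,u,v,.064)*1000)
u,v=np.array([105,217])/.82/4.5+[255,195];print("tab",ray(t,u,v,.088)*1000)
E
python3 c.py
```

```text
rect 626 0.0262 [ 503.4 -318.1  100.    49.3   15.2]
rect 4495 0.0501 [552.7  71.3 172.  177.8  86. ]
rect 208 0.0353 [ 597.6 -106.3   76.7   15.7   85.8]
mark [264.2 243.2] [0, 0, 15, 65, 286] [547.9 161.9  50. ]
mark [343.1 256.4] [79, 3, 4, 62, 147] [518.5 -13.6  50. ]
mark [296.9 236.9] [19, 6, 30, 36, 272] [562.2  89.2  50. ]
mark [314.8 262.3] [48, 33, 10, 30, 79] [505.3  49.   50. ]
mark [273.  255.5] [10, 39, 3, 4, 6] [520.2 141.7  50. ]
mark [333.  259.5] [70, 43, 3, 4, 6] [511.5   8.7  50. ]
mark [280.  261.5] [17, 45, 3, 4, 6] [506.8 126.   50. ]
mark [288.2 266. ] [25, 49, 3, 5, 8] [496.8 107.6  50. ]
mark [325.  264.7] [62, 48, 3, 4, 7] [499.8  26.4  50. ]
mark [297.4 268.6] [35, 52, 2, 5, 8] [491.   87.4  50. ]
mark [307.  269.5] [45, 53, 1, 4, 4] [489.1  66.1  50. ]
z hist [0.05779457 0.06199298 0.06617045]
tabtop 21 [519.64190175 116.9815162   87.26408223]
hub [582.5900539   69.91269939  64.        ]
tab [517.97634014 115.92946489  88.        ]
```

```bash
cat > go.py <<'E'
import sys
from h import *
from scipy.spatial.transform import Rotation as R
# args: x y z(mm) yaw_of_tool_y(deg) groups
s=sense();M=R.from_quat(s["tool_rot"]).as_matrix();p=s["tcp_pos"]*1000
yaw=np.degrees(np.arctan2(M[1,1],M[0,1]));print("t",round(s["t"],2),"p",np.round(p,1),"yaw",round(yaw,2),"zdir",np.round(M[:,2],3),"F",np.round(s["force"],1),"gap",round(s["finger_gap"],3),"q",np.round(s["q"],2))
a=np.array(sys.argv[1:],float).reshape(-1,4)
for x,y,z,w in a:
    print("shift",np.round(M.T@(np.array([x,y,z])-p),1).tolist(),"turn",round(-((w-yaw+180)%360-180),2))
E
python3 go.py 450 200 400 0  504 -317 330 -74.8
```

```text
t 0.1 p [201.6 591.3 403.8] yaw 71.16 zdir [-0.001 -0.002 -1.   ] F [-0.1  0.3 -0.6] gap 0.998 q [ 1.06  0.53  1.43 -0.    1.18 -0.18]
shift [-361.4, -290.1, 4.3] turn 71.16
shift [-579.5, -761.8, 75.1] turn 145.96
```

>>> servo_tool:
  rows:
    - [[-361,-290,4],71,1]
    - [[-361,-290,4],71,1]
    - [[-361,-290,4],71,1]
    - [[-361,-290,4],71,1]
    - [[-361,-290,4],80,1]
    - [[-361,-290,4],85,1]
    - [[-361,-290,4],90,1]
    - [[-361,-290,4],90,1]

```text
t: 0.9
tcp_pos: [0.4164, 0.2518, 0.4007]
tool_rot: [0.694, 0.72, -0.001, 0.0]
force: [0.3, 0.4, 0.0]
finger_gap: 0.995
```

```bash
python3 go.py 504 -317 330 -74.8
```

```text
t 0.9 p [416.4 251.8 400.7] yaw 2.06 zdir [-0.001 -0.002 -1.   ] F [0.3 0.4 0. ] gap 0.995 q [ 0.31  0.35  1.78 -0.    1.02  0.28]
shift [-571.5, 67.2, 71.5] turn 76.86
```

>>> servo_tool:
  rows:
    - [[-571,67,20],77,0.6]
    - [[-571,67,20],77,0.6]
    - [[-571,67,20],77,0.6]
    - [[-571,67,20],77,0.6]
    - [[-571,67,20],77,0.6]
    - [[-571,67,71],77,0.6]
    - [[-571,67,71],77,0.6]
    - [[-571,67,71],77,0.6]

```text
t: 1.7
tcp_pos: [0.4762, -0.141, 0.3641]
tool_rot: [0.979, 0.202, -0.001, 0.001]
force: [1.0, 0.2, 0.6]
finger_gap: 0.801
```

```bash
python3 go.py 504 -317 330 -74.8
```

```text
t 1.7 p [ 476.2 -141.   364.1] yaw -66.73 zdir [-0.001 -0.001 -1.   ] F [1.  0.2 0.6] gap 0.801 q [-0.51  0.42  1.79 -0.    0.93  0.65]
shift [-43.9, 172.6, 34.3] turn 8.07
```

>>> servo_tool:
  rows:
    - [[-44,173,34],8,0.7]
    - [[-44,173,34],8,0.7]
    - [[-44,173,34],8,0.7]
    - [[-44,173,34],8,0.7]
    - [[-44,173,34],8,0.7]
    - [[-44,173,34],8,0.7]

```text
t: 2.3
tcp_pos: [0.5036, -0.3178, 0.3294]
tool_rot: [0.991, 0.132, -0.001, -0.0]
force: [0.4, -0.3, -0.6]
finger_gap: 0.851
```

```bash
cat > w.py <<'E'
from h import *
import sys,pickle
s=snapshot("wrist");n=sys.argv[1];cv2.imwrite(f"pics/{n}.png",s["image"]);pickle.dump(s,open(n+".pkl","wb"))
P=cloud(s);lo,hi,x0,x1,y0,y1=map(float,sys.argv[2:8])
m=(P[...,2]>lo)&(P[...,2]<hi)&(P[...,0]>x0)&(P[...,0]<x1)&(P[...,1]>y0)&(P[...,1]<y1);Q=P[m]
print(len(Q))
if len(Q): print(Q[:,2].mean(),cv2.minAreaRect((Q[:,:2]*1000).astype(np.float32)),np.argwhere(m).min(0),np.argwhere(m).max(0))
print(np.round(s["cam_to_world"],3).tolist())
E
python3 w.py wr0 .018 .04 .43 .58 -.40 -.24; python3 go.py 504 -317 330 -74.8
```

```text
7584
0.025928516389537335 ((502.36395263671875, -316.8804016113281), (96.04212188720703, 46.59934997558594), 15.212069511413574) [168 284] [291 347]
[[0.263, -0.931, -0.255, 0.567], [-0.965, -0.254, -0.068, -0.3], [-0.002, 0.264, -0.964, 0.298], [0.0, 0.0, 0.0, 1.0]]
t 2.35 p [ 503.6 -316.7  329.7] yaw -74.75 zdir [-0.003  0.001 -1.   ] F [-0.4 -0.1  0.2] gap 0.853 q [-0.75  0.58  1.58 -0.    0.98  0.56]
shift [0.3, 0.4, -0.3] turn 0.05
```

View pics/wr0.png

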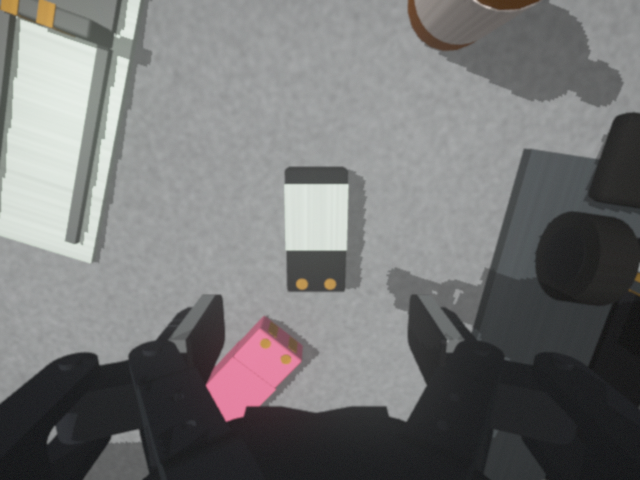

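The wrist view shows the battery centred at about (316,229) with its terminals at the bottom (302–330,284). The jaws are aligned, and the pink look-alike at (255,360) is clear of them. I'll descend and grasp.

>>> servo_tool:
  rows:
    - [[-1.2,0,40],0,0.7]
    - [[-1.2,0,80],0,0.7]
    - [[-1.2,0,110],0,0.7]
    - [[-1.2,0,130],0,0.7]
    - [[-1.2,0,142],0,0.7]
    - [[-1.2,0,149],0,0.7]
    - [[-1.2,0,149],0,0.7]
  force: 50

```text
t: 3.05
tcp_pos: [0.5022, -0.3162, 0.1807]
tool_rot: [0.991, 0.133, -0.001, -0.001]
force: [1.2, -0.2, 0.0]
finger_gap: 0.852
```

>>> servo_tool:
  rows:
    - [[0,0,0],0,-0.2]
    - [[0,0,0],0,-0.5]
    - [[0,0,0],0,-0.5]
    - [[0,0,0],0,-0.5]
    - [[0,0,0],0,-0.5]
    - [[0,0,0],0,-0.5]
    - [[0,0,0],0,-0.5]
    - [[0,0,0],0,-0.5]
  force: 50

```text
t: 3.85
tcp_pos: [0.5027, -0.3166, 0.1822]
tool_rot: [0.991, 0.133, -0.0, 0.0]
force: [0.5, 0.5, 7.0]
finger_gap: 0.523
```

>>> servo_tool:
  rows:
    - [[0,0,-10],0,-0.5]
    - [[0,0,-30],0,-0.5]
    - [[0,0,-60],0,-0.5]
    - [[0,0,-90],0,-0.5]
    - [[0,0,-100],0,-0.5]
    - [[0,0,-100],0,-0.5]

```text
t: 4.45
tcp_pos: [0.503, -0.3168, 0.2839]
tool_rot: [0.991, 0.133, 0.001, 0.002]
force: [0.4, -0.3, -1.7]
finger_gap: 0.526
```

```bash
python3 go.py 528 -100 290 85.6
```

```text
t 4.45 p [ 503.  -316.8  283.9] yaw -74.7 zdir [ 0.002 -0.003 -1.   ] F [ 0.4 -0.3 -1.7] gap 0.526 q [-0.75  0.64  1.61 -0.    0.88  0.56]
shift [81.3, -202.5, -6.7] turn -160.3
```

>>> servo_tool:
  rows:
    - [[10,-25,-6],-8,-0.5]
    - [[20,-50,-6],-16,-0.5]
    - [[30,-75,-6],-24,-0.5]
    - [[40,-100,-6],-32,-0.5]
    - [[50,-125,-6],-40,-0.5]
    - [[60,-150,-6],-48,-0.5]
    - [[70,-175,-6],-56,-0.5]
    - [[81,-200,-6],-64,-0.5]

```text
t: 5.25
tcp_pos: [0.5276, -0.1012, 0.2875]
tool_rot: [0.768, 0.64, -0.001, 0.0]
force: [-0.2, 0.4, -2.3]
finger_gap: 0.526
```

```bash
python3 go.py 528 -100 290 85.6
```

```text
t 5.25 p [ 527.6 -101.2  287.5] yaw -10.39 zdir [-0.002 -0.002 -1.   ] F [-0.2  0.4 -2.3] gap 0.526 q [-0.4   0.58  1.76 -0.    0.8  -0.21]
shift [1.2, 0.2, -2.5] turn -95.99
```

>>> servo_tool:
  rows:
    - [[1,0,-2],-8,-0.5]
    - [[1,0,-2],-16,-0.5]
    - [[1,0,-2],-24,-0.5]
    - [[1,0,-2],-32,-0.5]
    - [[1,0,-2],-40,-0.5]
    - [[1,0,-2],-48,-0.5]
    - [[1,0,-2],-56,-0.5]
    - [[1,0,-2],-64,-0.5]

```text
t: 6.05
tcp_pos: [0.5271, -0.1, 0.2876]
tool_rot: [0.31, 0.951, -0.001, -0.003]
force: [-0.8, -0.5, -2.6]
finger_gap: 0.525
```

>>> servo_tool:
  rows:
    - [[0,0,0],-8,-0.5]
    - [[0,0,0],-16,-0.5]
    - [[0,0,0],-24,-0.5]
    - [[0,0,0],-32,-0.5]
    - [[0,0,0],-32,-0.5]

```text
t: 6.55
tcp_pos: [0.5264, -0.0998, 0.286]
tool_rot: [0.036, 0.999, 0.0, -0.004]
force: [-0.3, 0.3, -2.0]
finger_gap: 0.527
```

```bash
python3 go.py 528 -100 290 85.6; python3 w.py wr1 .03 .042 .5 .7 -.2 0; python3 -c "
from h import *;import pickle
s=snapshot('top');cv2.imwrite('pics/top1.png',s['image'])"
```

```text
t 6.55 p [526.4 -99.8 286. ] yaw 85.91 zdir [-0.009  0.001 -1.   ] F [-0.3  0.3 -2. ] gap 0.527 q [-0.4   0.58  1.76 -0.    0.81 -1.89]
shift [-1.6, -0.1, -4.0] turn 0.31
1086
0.036125452074706466 ((548.0894775390625, -12.708251953125), (1.443790316581726, 96.20153045654297), 86.6024398803711) [204 447] [348 467]
[[0.07, 0.965, 0.253, 0.46], [0.998, -0.068, -0.017, -0.095], [0.001, 0.254, -0.967, 0.256], [0.0, 0.0, 0.0, 1.0]]
```

View pics/wr1.png

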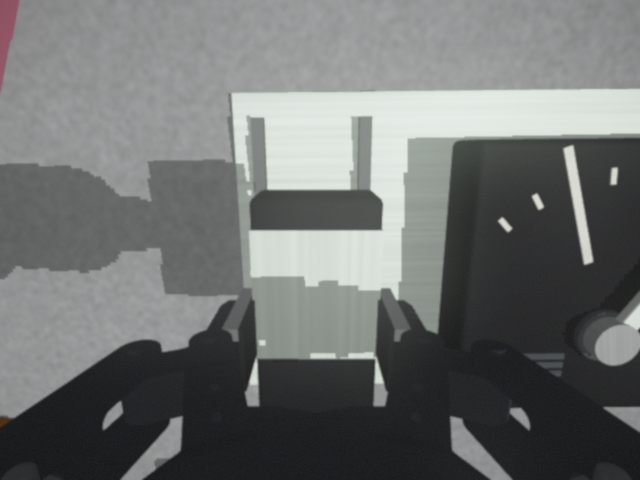

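The wrist view from behind shows the battery held above the bay, with its tail at (316,210) and the lips at columns ~257 and ~362. The gripper hides the bar. I'll measure yaw and centreline from the lips and the plate's rear edge.

```bash
cat > d.py <<'E'
from h import *
import pickle
s=pickle.load(open("wr1.pkl","rb"));g=cv2.cvtColor(s["image"],cv2.COLOR_BGR2GRAY).astype(int)
# plate rear edge: per column, biggest gradient in rows 70..115
pts=[]
for u in range(245,630,5):
    v=75+np.argmax(np.diff(g[75:115,u]));pts.append(ray(s,u,v+1,.006)[:2]*1000)
vx,vy,x0,y0=cv2.fitLine(np.float32(pts),cv2.DIST_HUBER,0,.01,.01).ravel();print("rear edge yaw",np.degrees(np.arctan2(vy,vx))%180-90,x0,y0)
for u in (257,361): 
    print("col",u,g[105:135,u].tolist())
L=[];Rr=[]
for v in (125,135,145,155,165,175):
    print(v,g[v,236:276:2].tolist(),g[v,340:384:2].tolist())
E
python3 d.py
```

```text
rear edge yaw -3.4553146 431.98077 -17.710554
col 257 [225, 224, 224, 224, 225, 227, 227, 228, 226, 225, 224, 218, 183, 145, 135, 133, 133, 132, 132, 135, 133, 135, 134, 135, 134, 134, 135, 134, 133, 133]
col 361 [228, 228, 228, 228, 228, 229, 229, 230, 230, 229, 218, 182, 149, 140, 139, 140, 139, 140, 139, 140, 139, 139, 141, 140, 142, 139, 140, 139, 140, 139]
125 [224, 224, 225, 225, 224, 220, 169, 149, 133, 132, 132, 133, 134, 132, 163, 224, 227, 227, 226, 227] [229, 229, 228, 228, 228, 223, 174, 165, 166, 136, 134, 140, 140, 140, 142, 142, 205, 229, 230, 230, 229, 229]
135 [224, 223, 224, 224, 214, 195, 176, 153, 133, 132, 133, 133, 134, 134, 149, 221, 225, 226, 225, 226] [226, 226, 226, 226, 226, 221, 170, 163, 162, 137, 138, 140, 140, 142, 140, 145, 208, 226, 226, 226, 227, 227]
145 [221, 224, 224, 224, 222, 184, 160, 157, 138, 132, 132, 131, 134, 133, 137, 213, 225, 226, 226, 226] [229, 228, 229, 229, 228, 228, 202, 164, 163, 132, 138, 141, 139, 141, 142, 152, 217, 230, 230, 230, 230, 230]
155 [216, 220, 221, 222, 221, 216, 164, 157, 142, 132, 131, 132, 133, 132, 128, 195, 223, 223, 223, 223] [226, 226, 227, 226, 226, 227, 197, 162, 157, 129, 138, 140, 139, 139, 140, 154, 220, 228, 229, 228, 228, 229]
165 [145, 157, 158, 158, 205, 223, 194, 157, 147, 131, 130, 130, 131, 131, 129, 189, 224, 225, 224, 225] [226, 225, 225, 226, 226, 225, 221, 169, 155, 123, 135, 138, 139, 138, 139, 163, 223, 226, 227, 226, 227, 227]
175 [130, 153, 155, 155, 167, 217, 218, 164, 153, 132, 129, 129, 130, 130, 128, 159, 221, 224, 224, 224] [227, 227, 227, 228, 226, 189, 162, 162, 156, 123, 137, 138, 138, 138, 139, 177, 227, 230, 229, 229, 229, 230]
```

```bash
cat > e.py <<'E'
from h import *
import pickle
s=pickle.load(open("wr1.pkl","rb"));print(K(s))
g=cv2.cvtColor(s["image"],cv2.COLOR_BGR2GRAY).astype(float)
C=[]
for v in range(123,180,4):
    l=np.interp(-180,-g[v,262:272][::1],np.arange(262,272)) if 0 else 262+np.argmax(g[v,262:274]>180)-.5
    r=366+np.argmax(g[v,366:380]>180)-.5
    li=ray(s,l,v,.012)*1000; ro=ray(s,r,v,.012)*1000; C.append((li,ro))
C=np.array(C)
for k,n in((0,"L inner"),(1,"R outer")):
    vx,vy,x,y=cv2.fitLine(np.float32(C[:,k,:2]),cv2.DIST_HUBER,0,.01,.01).ravel();print(n,np.degrees(np.arctan(vy/vx)),x,y)
    print(y+(528-x)*vy/vx)
for u,v in((257,117),(361,116)):print("lip rear",ray(s,u,v,.012)*1000)
E
python3 e.py
```

```text
(np.float64(372.3891088012229), 315.87123941327394, 242.84656967402026)
L inner -3.6041298 460.06027 -126.52413
-130.80345
R outer -3.2442527 464.52557 -59.738598
-63.336548
lip rear [ 440.1618476  -129.68162981   12.        ]
lip rear [444.10314016 -65.21280553  12.        ]
```

```bash
python3 go.py 528 -101.2 220 86.3 528 -101.2 189 86.3
```

```text
t 6.65 p [526.6 -99.8 286.5] yaw 85.76 zdir [-0.008  0.001 -1.   ] F [ 0.3 -0.2 -2.2] gap 0.521 q [-0.4   0.58  1.76 -0.    0.81 -1.89]
shift [-2.0, -1.3, 66.5] turn -0.54
shift [-2.3, -1.3, 97.5] turn -0.54
```

>>> servo_tool:
  rows:
    - [[-2,-1.3,20],-0.5,-0.5]
    - [[-2,-1.3,40],-0.5,-0.5]
    - [[-2,-1.3,55],-0.5,-0.5]
    - [[-2,-1.3,66],-0.5,-0.5]
    - [[-2,-1.3,66],-0.5,-0.5]

```text
t: 7.15
tcp_pos: [0.5274, -0.101, 0.2188]
tool_rot: [0.033, 0.999, 0.001, -0.006]
force: [0.7, -0.1, -1.7]
finger_gap: 0.523
```

```bash
python3 go.py 528 -101.2 189 86.3; python3 w.py wr2 .03 .06 .5 .7 -.2 0 | head -1
```

```text
t 7.15 p [ 527.4 -101.   218.8] yaw 86.19 zdir [-0.011  0.002 -1.   ] F [ 0.7 -0.1 -1.7] gap 0.523 q [-0.4   0.7   1.79 -0.    0.66 -1.9 ]
shift [-1.0, -0.2, 29.8] turn -0.11
7848
```

View pics/wr2.png

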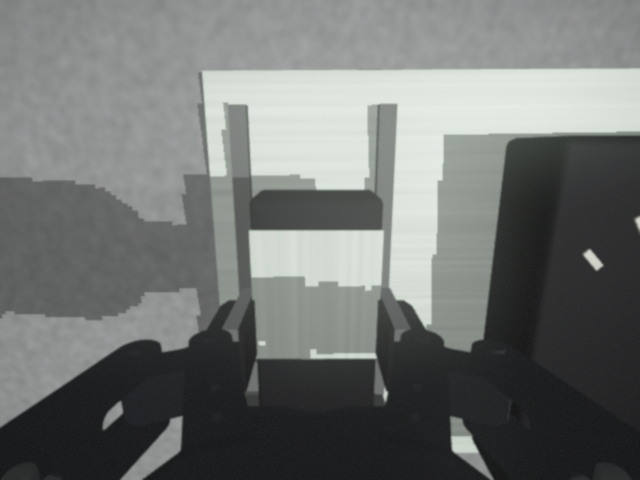

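The wrist view shows the battery (250–382) centred between the lips (inner edges ~248 and ~377) and parallel to them. Lowering it in.

>>> servo_tool:
  rows:
    - [[-1,0,8],0,-0.5]
    - [[-1,0,16],0,-0.5]
    - [[-1,0,22],0,-0.5]
    - [[-1,0,26],0,-0.5]
    - [[-1,0,29],0,-0.5]
    - [[-1,0,30],0,-0.5]
    - [[-1,0,30],0,-0.5]

```text
t: 7.9
tcp_pos: [0.5285, -0.1012, 0.1896]
tool_rot: [0.033, 0.999, 0.001, -0.005]
force: [0.6, 1.0, -1.5]
finger_gap: 0.529
```

```bash
python3 go.py 540 -101.9 187.5 86.3
```

```text
t 7.9 p [ 528.5 -101.2  189.6] yaw 86.2 zdir [-0.01   0.001 -1.   ] F [ 0.6  1.  -1.5] gap 0.529 q [-0.4   0.76  1.79 -0.    0.6  -1.9 ]
shift [-11.6, 0.1, 2.0] turn -0.1
```

>>> servo_tool:
  rows:
    - [[0,0,1],0,-0.5]
    - [[0,0,1.5],0,-0.5]
    - [[-3,0,1.5],0,-0.5]
    - [[-6,0,1.5],0,-0.5]
    - [[-9,0,1.5],0,-0.5]
    - [[-12,0,1.5],0,-0.5]
    - [[-12,0,1.5],0,-0.5]

```text
t: 8.6
tcp_pos: [0.5406, -0.1019, 0.1883]
tool_rot: [0.033, 0.999, 0.001, -0.005]
force: [-4.0, 1.4, 4.8]
finger_gap: 0.52
```

>>> servo_tool:
  rows:
    - [[-1,0,0],0,-0.5]
    - [[-2,0,0],0,-0.5]
    - [[-3,0,0],0,-0.5]
    - [[-4,0,0],0,-0.5]
    - [[-4,0,0],0,-0.5]

```text
t: 9.1
tcp_pos: [0.5446, -0.102, 0.1884]
tool_rot: [0.033, 0.999, 0.001, -0.005]
force: [-4.3, 0.9, 5.0]
finger_gap: 0.527
```

>>> servo_tool:
  rows:
    - [[-1,0,0],0,-0.5]
    - [[-1.5,0,0],0,-0.5]
    - [[-2,0,0],0,-0.5]
    - [[-2,0,0],0,-0.5]

```text
t: 9.5
tcp_pos: [0.5461, -0.1021, 0.1884]
tool_rot: [0.033, 0.999, 0.001, -0.006]
force: [-5.1, -0.7, 6.0]
finger_gap: 0.525
```

>>> servo_tool:
  rows:
    - [[-1,0,0],0,-0.5]
    - [[-1.5,0,0],0,-0.5]
    - [[-2,0,0],0,-0.5]
    - [[-2,0,0],0,-0.5]

```text
t: 9.9
tcp_pos: [0.5468, -0.1022, 0.1884]
tool_rot: [0.033, 0.999, 0.001, -0.008]
force: [-8.0, -1.0, 7.6]
finger_gap: 0.525
```

>>> servo_tool:
  rows:
    - [[-1,0,0],0,-0.5]
    - [[-2,0,0],0,-0.5]
    - [[-3,0,0],0,-0.5]
    - [[-3,0,0],0,-0.5]

```text
t: 10.3
tcp_pos: [0.5479, -0.1024, 0.1885]
tool_rot: [0.032, 0.999, 0.002, -0.011]
force: [-9.9, -1.4, 9.1]
finger_gap: 0.525
```

>>> servo_tool:
  rows:
    - [[0,0,0],0,-0.5]
    - [[0,0,0],0,0.3]
    - [[0,0,0],0,0.4]
    - [[0,0,0],0,0.4]
    - [[0,0,-10],0,0.4]
    - [[0,0,-40],0,0.4]
    - [[0,0,-60],0,0.4]
    - [[0,0,-60],0,0.4]

```text
t: 11.1
tcp_pos: [0.5506, -0.103, 0.2516]
tool_rot: [0.032, 0.999, 0.0, -0.008]
force: [0.6, 0.1, -0.0]
finger_gap: 0.702
```

```bash
cat > f.py <<'E'
from h import *
import sys
s=snapshot("top");n=sys.argv[1]
a=s["image"][200:310,255:420];a=cv2.resize(a,None,fx=4.5,fy=4.5,interpolation=cv2.INTER_CUBIC)
b=snapshot("wrist");cv2.imwrite(f"pics/{n}w.png",b["image"])
P=cloud(b);m=(P[...,2]>.027)&(P[...,2]<.034)&(P[...,0]>.47)&(P[...,0]<.62)&(P[...,1]>-.135)&(P[...,1]<-.07);print(m.sum(),cv2.minAreaRect((P[m][:,:2]*1000).astype(np.float32)),np.nanmean(P[m][:,2]))
cv2.imwrite(f"pics/{n}.png",a)
E
python3 go.py 480 -97.8 250 86.3;python3 f.py rel
```

```text
t 11.1 p [ 550.6 -103.   251.6] yaw 86.31 zdir [-0.016  0.001 -1.   ] F [ 0.6  0.1 -0. ] gap 0.702 q [-0.38  0.67  1.71 -0.01  0.78 -1.88]
shift [70.8, 0.7, 2.8] turn 0.01
15455 ((549.880859375, -99.76205444335938), (65.05938720703125, 108.68470764160156), 86.29627227783203) 0.03196643949552804
```

View pics/relw.png

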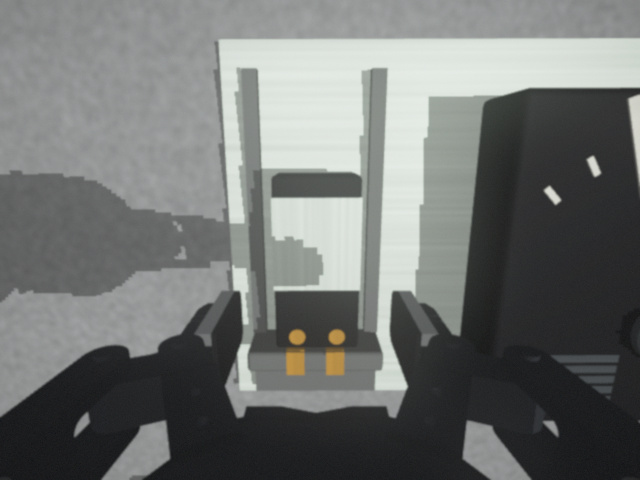

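The wrist view shows the battery in the bay, with its buttons (297/337,337) right up against the bar's strips (295/335,360). Next I'll nudge its tail with closed fingers to make sure it's fully home.

>>> servo_tool:
  rows:
    - [[40,0.5,0],0,-0.2]
    - [[78,0.5,2],0,-0.8]
    - [[78,0.5,2],0,-1]
    - [[78,0.5,2],0,-1]
    - [[78,0.5,30],0,-1]
    - [[78,0.5,50],0,-1]
    - [[78,0.5,60],0,-1]
    - [[78,0.5,60],0,-1]
  force: 40

```text
t: 12.0
tcp_pos: [0.4709, -0.0971, 0.1894]
tool_rot: [0.032, 0.999, 0.002, -0.011]
force: [-1.0, -0.8, 0.2]
finger_gap: -0.005
```

```bash
python3 go.py 484 -98.3 190 86.3
```

```text
t 12.0 p [470.9 -97.1 189.4] yaw 86.32 zdir [-0.023  0.004 -1.   ] F [-1.  -0.8  0.2] gap -0.005 q [-0.43  0.73  1.93 -0.01  0.5  -1.93]
shift [-13.1, -0.4, -0.9] turn 0.02
```

>>> servo_tool:
  rows:
    - [[-4,0,0],0,-1]
    - [[-8,0,0],0,-1]
    - [[-12,0,0],0,-1]
    - [[-14,0,0],0,-1]
    - [[-16,0,0],0,-1]
    - [[-17,0,0],0,-1]
    - [[-18,0,0],0,-1]
    - [[-19,0,0],0,-1]

```text
t: 12.8
tcp_pos: [0.4892, -0.0981, 0.189]
tool_rot: [0.032, 0.999, 0.002, -0.013]
force: [-3.4, -0.8, 2.1]
finger_gap: -0.001
```

>>> servo_tool:
  rows:
    - [[-1,0,0],0,-1]
    - [[-2,0,0],0,-1]
    - [[-3,0,0],0,-1]
    - [[-3,0,0],0,-1]

```text
t: 13.2
tcp_pos: [0.4905, -0.098, 0.1888]
tool_rot: [0.032, 0.999, 0.003, -0.016]
force: [-6.9, -1.5, 5.3]
finger_gap: -0.002
```

>>> servo_tool:
  rows:
    - [[-2,0,0],0,-1]
    - [[-4,0,0],0,-1]
    - [[-5,0,0],0,-1]
    - [[-5,0,0],0,-1]

```text
t: 13.6
tcp_pos: [0.4922, -0.0979, 0.1884]
tool_rot: [0.031, 0.999, 0.004, -0.021]
force: [-11.3, -4.0, 7.2]
finger_gap: -0.002
```

>>> servo_tool:
  rows:
    - [[4,0,0],0,-1]
    - [[8,0,0],0,-1]
    - [[8,0,-20],0,-1]
    - [[8,0,-60],0,-1]
    - [[8,0,-100],0,-1]
    - [[8,0,-110],0,-1]
    - [[8,0,-110],0,-1]

```text
t: 14.3
tcp_pos: [0.4897, -0.0985, 0.3004]
tool_rot: [0.031, 0.999, 0.003, -0.018]
force: [-0.1, 1.6, -1.1]
finger_gap: 0.002
```

```bash
cat >> go.py <<'E'
E
cat > t.py <<'E'
from h import *
import pickle,sys
s=snapshot("top");pickle.dump(s,open("top2.pkl","wb"));P=cloud(s);im=s["image"]
m=(P[...,2]>.024)&(P[...,2]<.0345)&(P[...,0]>.48)&(P[...,0]<.592)&(P[...,1]>-.135)&(P[...,1]<-.07);print("bat",m.sum(),cv2.minAreaRect((P[m][:,:2]*1000).astype(np.float32)),P[m][:,2].mean())
# circle fit of marks -> pivot
M=np.array([[520.2,141.7],[506.8,126],[496.8,107.6],[491,87.4],[489.1,66.1],[499.8,26.4],[511.5,8.7]])
A=np.c_[2*M,np.ones(7)];c=np.linalg.lstsq(A,(M**2).sum(1),rcond=None)[0];r=np.sqrt(c[2]+c[0]**2+c[1]**2)
print("pivot",c[:2],r,np.degrees(np.arctan2(M[:,1]-c[1],M[:,0]-c[0]))%360)
cv2.imwrite("pics/top2.png",cv2.resize(im[195:305,255:415],None,fx=4.5,fy=4.5,interpolation=cv2.INTER_CUBIC))
E
python3 go.py; python3 t.py
```

```text
t 14.3 p [489.7 -98.5 300.4] yaw 86.45 zdir [-0.036  0.007 -0.999] F [-0.1  1.6 -1.1] gap 0.002 q [-0.42  0.53  1.83 -0.01  0.82 -1.92]
bat 0 ((0.0, 0.0), (0.0, 0.0), 0.0) nan
pivot [586.57818654  70.43048893] 97.27726265038235 [132.96484515 145.14085229 157.509714   169.93228349 182.54370451
 206.90283663 219.42759072]t.py:4: RuntimeWarning: Mean of empty slice.
  m=(P[...,2]>.024)&(P[...,2]<.0345)&(P[...,0]>.48)&(P[...,0]<.592)&(P[...,1]>-.135)&(P[...,1]<-.07);print("bat",m.sum(),cv2.minAreaRect((P[m][:,:2]*1000).astype(np.float32)),P[m][:,2].mean())
  ret = ret.dtype.type(ret / rcount)
```

View pics/top2.png

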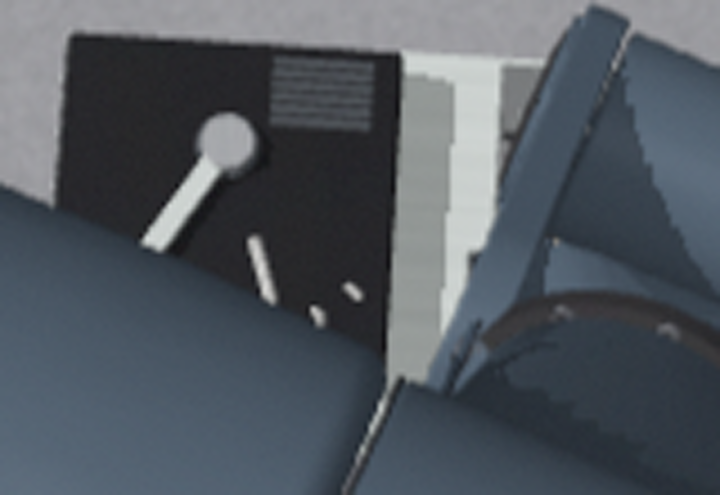

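The arm hides the battery in the top view, but the lever is still visible at its start. I'll check the seating numerically from a wrist frame: the tail should be 54 mm in from the lips' rear ends.

```bash
cat > k.py <<'E'
from h import *
import pickle
s=snapshot("wrist");pickle.dump(s,open("wr3.pkl","wb"));im=s["image"];cv2.imwrite("pics/wr3.png",im)
P=cloud(s)
# profile of height along bay centreline: x from .43 to .62
yaw=np.radians(-3.6);ex=np.array([np.cos(yaw),np.sin(yaw)]);c=np.array([.528,-.1011])
d=P[...,:2]-c;a=d@ex;b=-d[...,0]*ex[1]+d[...,1]*ex[0]
for off in(-.015,0,.015):
    m=(np.abs(b-off)<.003)&(P[...,2]>.018)&(P[...,2]<.034);A=a[m];print("bat along",off,A.min()*1000,A.max()*1000,np.median(P[m][:,2]))
for off in(-.034,.034):
    m=(np.abs(b-off)<.002)&(P[...,2]>.009)&(P[...,2]<.016);A=a[m];print("lip",off,A.min()*1000,A.max()*1000)
for lo in (0.0345,):
    m=(np.abs(b)<.035)&(P[...,2]>lo)&(P[...,2]<.04)&(a>.04);print("bar",m.sum(),a[m].min()*1000 if m.any() else 0)
m=(np.abs(b)<.04)&(P[...,2]>.026)&(P[...,2]<.0345)&(a>-.05)&(a<.06)
print(cv2.minAreaRect((P[m][:,:2]*1000).astype(np.float32)),"side",np.percentile(b[m]*1000,[1,99]))
hsv=cv2.cvtColor(im,cv2.COLOR_BGR2HSV);k=cv2.inRange(hsv,(10,120,90),(30,255,255));n,l,st,ce=cv2.connectedComponentsWithStats(k)
for i in range(1,n):
    if st[i,4]>5: print("brass",st[i].tolist(),np.round(ray(s,*ce[i],.032)*1000,1))
E
python3 k.py
```

```text
bat along -0.015 -32.73231815812284 -14.064220799948098 0.03172501591742194
bat along 0 -32.88487784916693 64.7527710996309 0.03151823238071144
bat along 0.015 -32.81741894436758 -14.07124209450882 0.03153332500508571
lip -0.034 -86.31927368531306 27.013298833567347
lip 0.034 -86.4560208115294 18.30235185565146
bar 131 63.197659108723855
((541.542236328125, -101.50816345214844), (46.46210479736328, 92.77412414550781), 86.09898376464844) side [-21.89519019  23.53170972]
brass [321, 401, 3, 11, 31] [598.8 -98.5  32. ]
```

Seating checks out: the tail is 53.6 mm from the lip ends (54 expected), the top is 31.6 mm above the table (32 expected), and it's parallel to the bay. Now the lever, starting with a closer look.

```bash
python3 go.py 585 85 300 86.4
```

```text
t 14.4 p [488.6 -98.1 298. ] yaw 86.44 zdir [-0.042  0.009 -0.999] F [ 0.   1.3 -0.7] gap -0.0 q [-0.42  0.53  1.83 -0.01  0.82 -1.92]
shift [-84.8, 188.8, -4.3] turn 0.04
```

>>> servo_tool:
  rows:
    - [[-20,45,-4],0,-0.3]
    - [[-40,90,-4],0,-0.3]
    - [[-62,135,-4],0,-0.3]
    - [[-85,180,-4],0,-0.3]
    - [[-85,189,-4],0,-0.3]
    - [[-85,189,-4],0,-0.3]
    - [[-85,189,-4],0,-0.3]

```text
t: 15.1
tcp_pos: [0.5842, 0.0847, 0.2979]
tool_rot: [0.031, 0.999, 0.004, -0.023]
force: [-0.3, 0.1, -0.2]
finger_gap: 0.35
```

```bash
cat > l.py <<'E'
from h import *
import pickle,sys
n=sys.argv[1];s=snapshot("wrist");pickle.dump(s,open(n+".pkl","wb"));im=s["image"];cv2.imwrite(f"pics/{n}.png",im)
P=cloud(s);X=P[...,0];Y=P[...,1];Z=P[...,2];box=(X>.46)&(X<.66)&(Y>-.02)&(Y<.17)
for nm,lo,hi in(("arm",.058,.0665),("tab",.083,.092)):
    m=box&(Z>lo)&(Z<hi)
    if m.sum()>5: print(nm,m.sum(),P[m].mean(0)*1000,np.argwhere(m).mean(0)[::-1])
g=cv2.cvtColor(im,cv2.COLOR_BGR2GRAY);m=(box&(np.abs(Z-.05)<.004)&(g>110)).astype(np.uint8)
k,l,st,ce=cv2.connectedComponentsWithStats(m)
for i in range(1,k):
    if st[i,4]>15: print("mark",np.round(ce[i],1),st[i].tolist(),np.round(ray(s,*ce[i],.05)*1000,1))
E
python3 l.py lv0; python3 go.py
```

```text
arm 3656 [559.74159712  85.9148649   62.48681717] [312.33889497 237.65891685]
tab 487 [516.8745566  115.8798224   87.43081784] [368.55441478 157.76796715]
mark [148.1  74.7] [135, 73, 36, 12, 49] [465.2   1.8  50. ]
mark [230.  73.] [178, 73, 105, 1, 105] [467.   46.7  50. ]
mark [304.  73.] [284, 73, 41, 1, 41] [469.4  87.2  50. ]
mark [345.5  73. ] [326, 73, 40, 1, 40] [470.8 110.   50. ]
mark [375.5  73. ] [367, 73, 18, 1, 18] [471.8 126.5  50. ]
mark [405.5  73. ] [386, 73, 40, 1, 40] [472.7 143.   50. ]
mark [238.9 137.6] [213, 78, 53, 122, 1337] [501.3  47.9  50. ]
mark [267.8 109.2] [264, 100, 9, 19, 127] [487.   65.7  50. ]
mark [305.4 109.3] [302, 100, 8, 19, 126] [488.3  86.7  50. ]
mark [341.9 117.8] [337, 109, 11, 19, 123] [494.1 107.   50. ]
mark [198.7 134.5] [192, 126, 14, 18, 119] [498.3  25.4  50. ]
mark [375.  134.5] [369, 126, 13, 18, 124] [504.3 125.4  50. ]
mark [171.4 157.7] [164, 150, 16, 16, 119] [510.    8.1  50. ]
mark [403.  157.6] [396, 150, 15, 16, 120] [518.1 141.2  50. ]
mark [378.8 163.4] [372, 156, 11, 15, 23] [520.5 127.1  50. ]
mark [338.3 215.6] [310, 171, 58, 91, 139] [549.5 102.3  50. ]
mark [304.4 292.2] [297, 285, 13, 14, 19] [596.3  78.9  50. ]
mark [159.6 328.4] [159, 320, 2, 18, 19] [614.7 -14.7  50. ]
t 15.15 p [584.3  84.2 298.4] yaw 86.39 zdir [-0.045  0.009 -0.999] F [ 0.2 -0.1  1.3] gap 0.349 q [-0.05  0.63  1.6   0.01  0.96 -1.56]
```

View pics/lv0.png

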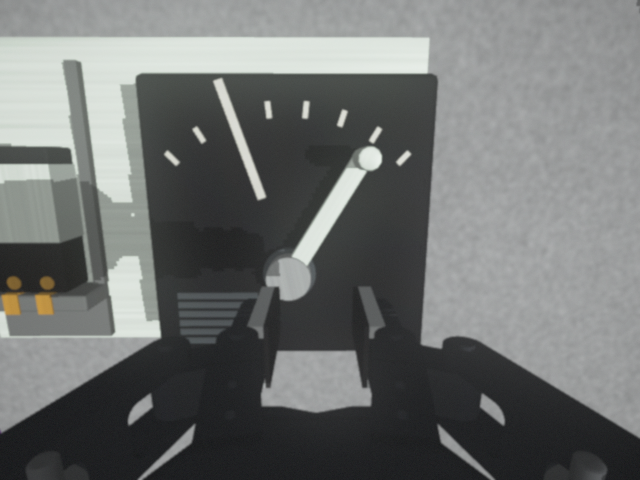

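The picture shows the tab at (369,158), the hub at about (290,277), and the short marks from (403,158) for n0 onwards. The long mark is at (239,138) and the lever is in notch 1.

```bash
cat > m.py <<'E'
from h import *
import pickle
from scipy.optimize import least_squares
s=pickle.load(open("lv0.pkl","rb"))
M=np.array([[518.1,141.2],[504.3,125.4],[494.1,107],[488.3,86.7],[487,65.7],[498.3,25.4],[510,8.1]]);n=np.array([0,1,2,3,4,6,7])
f=lambda p:np.ravel(M-np.c_[p[0]+p[2]*np.cos(p[3]+.22*n),p[1]+p[2]*np.sin(p[3]+.22*n)])
r=least_squares(f,[583,70,95,2.29]);p=r.x;print("pivot",p[:2],"R",p[2],"th0",np.degrees(p[3]),"res",np.abs(r.fun).max())
print("hub ray",ray(s,290,277,.064)*1000)
T=ray(s,369.5,158,.088)*1000;d=T[:2]-p[:2];print("tab",T,"r",np.hypot(*d),"notch",(np.arctan2(d[1],d[0])-p[3])/.22)
for k in range(1,6):
    a=p[3]+.22*k;print(k,"tab xy",np.round(p[:2]+80*np.array([np.cos(a),np.sin(a)]),1),"tooly",np.round(np.degrees(a)-90,1))
E
python3 m.py
```

```text
pivot [582.74277417  70.48653944] R 95.81041823319362 th0 132.42447296201425 res 0.10966419492143586
hub ray [581.40916841  71.84800317  64.        ]
tab [516.99699192 116.24876261  88.        ] r 80.10423804589836 notch 1.010367600820902
1 tab xy [517.2 116.3] tooly 55.0
2 tab xy [508.8 100.9] tooly 67.6
3 tab xy [503.9  84. ] tooly 80.2
4 tab xy [502.8  66.5] tooly 92.8
5 tab xy [505.6  49.2] tooly 105.4
```

```bash
cat > lev.py <<'E'
import sys
from h import *
from scipy.spatial.transform import Rotation as R
# args: TCP z(mm), then notch values (fractions allowed)
s=sense();M=R.from_quat(s["tool_rot"]).as_matrix();p=s["tcp_pos"]*1000;z=M[:,2]
yaw=np.degrees(np.arctan2(M[1,1],M[0,1]));pv=np.array([582.74,70.49]);th0=np.radians(132.42)
g=p+z*165;d=g[:2]-pv;print("t",round(s["t"],2),"grasp",np.round(g,1),"r",round(np.hypot(*d),1),"notch",round((np.arctan2(d[1],d[0])-th0)/.22,3),"yaw",round(yaw,1),"zdir",np.round(z,3),"F",np.round(s["force"],1),"gap",round(s["finger_gap"],3),"q",np.round(s["q"],2))
Z=float(sys.argv[1])
for k in map(float,sys.argv[2:]):
    a=th0+.22*k;xy=pv+80*np.array([np.cos(a),np.sin(a)])
    tg=np.r_[xy-165*z[:2],Z];print(k,"shift",np.round(M.T@(tg-p),1).tolist(),"turn",round(yaw-(np.degrees(a)-90),1))
E
python3 lev.py 290 1; python3 lev.py 241 1
```

```text
t 15.15 grasp [576.8  85.7 133.6] r 16.3 notch -1.669 yaw 86.4 zdir [-0.045  0.009 -0.999] F [ 0.2 -0.1  1.3] gap 0.349 q [-0.05  0.63  1.6   0.01  0.96 -1.56]
1.0 shift [61.0, 26.8, 11.3] turn 31.4
t 15.15 grasp [576.8  85.7 133.6] r 16.3 notch -1.669 yaw 86.4 zdir [-0.045  0.009 -0.999] F [ 0.2 -0.1  1.3] gap 0.349 q [-0.05  0.63  1.6   0.01  0.96 -1.56]
1.0 shift [58.7, 26.5, 60.3] turn 31.4
```

>>> servo_tool:
  rows:
    - [[20,9,0],8,-0.3]
    - [[40,18,4],16,-0.3]
    - [[61,27,8],24,-0.3]
    - [[61,27,11],31.4,-0.3]
    - [[61,27,11],31.4,-0.3]
    - [[61,27,11],31.4,-0.3]
  force: 20

```text
t: 15.75
tcp_pos: [0.5249, 0.1137, 0.2904]
tool_rot: [0.3, 0.954, -0.002, -0.023]
force: [0.2, -0.3, 0.1]
finger_gap: 0.353
```

```bash
python3 lev.py 241 1; python3 l.py lv1|grep tab
```

```text
t 15.75 grasp [517.4 115.2 125.6] r 79.1 notch 1.046 yaw 55.0 zdir [-0.045  0.009 -0.999] F [ 0.2 -0.3  0.1] gap 0.353 q [ 0.    0.58  1.74  0.01  0.86 -0.97]
1.0 shift [-1.2, 1.7, 49.4] turn 0.0
tab 448 [516.19478007 116.88560728  87.24859433] [318.21428571 281.17410714]
```

>>> servo_tool:
  rows:
    - [[0,1,15],0,-0.3]
    - [[-0.5,1.3,30],0,-0.3]
    - [[-1,1.5,42],0,-0.3]
    - [[-1.2,1.7,49],0,-0.3]
    - [[-1.2,1.7,49],0,-0.3]

```text
t: 16.3
tcp_pos: [0.5248, 0.1147, 0.2405]
tool_rot: [0.3, 0.954, -0.003, -0.023]
force: [0.8, 0.5, -0.1]
finger_gap: 0.35
```

```bash
python3 lev.py 241 1; python3 l.py lv2|grep -e tab
```

```text
t 16.3 grasp [517.1 116.2  75.7] r 80.0 notch 1.01 yaw 55.0 zdir [-0.046  0.009 -0.999] F [ 0.8  0.5 -0.1] gap 0.35 q [ 0.    0.67  1.77  0.01  0.75 -0.97]
1.0 shift [0.0, 0.2, -0.5] turn 0.0
tab 1902 [513.74462929 118.81496477  87.36666769] [315.35120925 319.72555205]
```

View pics/lv2.png

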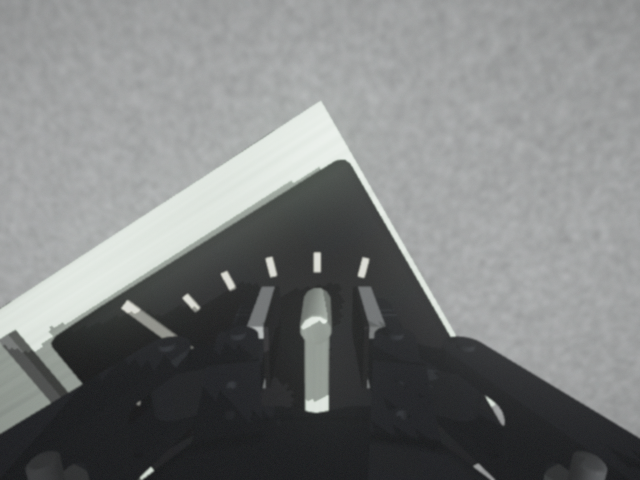

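The tab (316,315) is centred between the pads and points at the n1 mark (317,262). Now I'll close and plan the arc.

>>> servo_tool:
  rows:
    - [[0,0,0],0,-0.6]
    - [[0,0,0],0,-0.85]
    - [[0,0,0],0,-0.85]
    - [[0,0,0],0,-0.85]
    - [[0,0,0],0,-0.85]
  force: 20

```text
t: 16.85
tcp_pos: [0.5251, 0.1147, 0.2415]
tool_rot: [0.3, 0.954, -0.002, -0.022]
force: [0.4, -1.5, 1.5]
finger_gap: 0.129
```

```bash
python3 lev.py 241 1 1.25 1.5 1.75 2
```

```text
t 16.85 grasp [517.8 116.2  76.7] r 79.4 notch 0.987 yaw 55.1 zdir [-0.044  0.009 -0.999] F [ 0.4 -1.5  1.5] gap 0.129 q [ 0.    0.67  1.77  0.01  0.75 -0.97]
1.0 shift [0.6, -0.2, 0.6] turn 0.0
1.25 shift [0.5, -4.6, 0.6] turn -3.1
1.5 shift [0.1, -9.0, 0.7] turn -6.3
1.75 shift [-0.5, -13.4, 0.8] turn -9.4
2.0 shift [-1.3, -17.7, 0.8] turn -12.6
```

>>> servo_tool:
  rows:
    - [[0.5,-3,0.5],-2,-0.85]
    - [[0.3,-6,0.5],-4.2,-0.85]
    - [[0.1,-9,0.6],-6.3,-0.85]
    - [[-0.4,-12,0.7],-8.4,-0.85]
    - [[-0.8,-15,0.7],-10.5,-0.85]
    - [[-1.3,-17.7,0.8],-12.6,-0.85]
    - [[-1.3,-17.7,0.8],-12.6,-0.85]
    - [[-1.3,-17.7,0.8],-12.6,-0.85]

```text
t: 17.65
tcp_pos: [0.5163, 0.0994, 0.2414]
tool_rot: [0.194, 0.981, -0.0, -0.022]
force: [0.4, -1.4, 4.2]
finger_gap: 0.127
```

```bash
python3 lev.py 241 2 2.5 3
```

```text
t 17.65 grasp [509.2 100.7  76.6] r 79.5 notch 2.001 yaw 67.6 zdir [-0.043  0.008 -0.999] F [ 0.4 -1.4  4.2] gap 0.127 q [-0.02  0.66  1.8   0.01  0.73 -1.21]
2.0 shift [0.5, 0.0, 0.4] turn -0.0
2.5 shift [-0.0, -8.8, 0.5] turn -6.3
3.0 shift [-1.5, -17.4, 0.5] turn -12.6
```

Works well. On to notch 3, then loosen for a rest.

>>> servo_tool:
  rows:
    - [[0.4,-3,0.3],-2.1,-0.85]
    - [[0.2,-6,0.3],-4.2,-0.85]
    - [[0,-9,0.4],-6.3,-0.85]
    - [[-0.4,-12,0.4],-8.4,-0.85]
    - [[-0.9,-15,0.4],-10.5,-0.85]
    - [[-1.5,-17.5,0.4],-12.6,-0.85]
    - [[-1.5,-17.5,0.4],-12.6,-0.85]
    - [[-1.5,-17.5,0.4],-12.6,-0.85]

```text
t: 18.45
tcp_pos: [0.5113, 0.0825, 0.2414]
tool_rot: [0.086, 0.996, 0.002, -0.021]
force: [0.3, -2.0, 4.9]
finger_gap: 0.127
```

>>> servo_tool:
  rows:
    - [[0,0,0],0,-0.5]
    - [[0,0,0],0,-0.5]
    - [[0,0,0],0,-0.5]
    - [[0,0,0],0,-0.5]
    - [[0,0,0],0,-0.5]
    - [[0,0,0],0,-0.5]
    - [[0,0,0],0,-0.5]
    - [[0,0,0],0,-0.5]

```text
t: 19.25
tcp_pos: [0.5113, 0.0825, 0.2414]
tool_rot: [0.086, 0.996, 0.002, -0.021]
force: [-0.3, 0.5, 0.3]
finger_gap: 0.251
```

```bash
python3 lev.py 241 3; python3 l.py lv3|grep -e tab
```

```text
t 19.25 grasp [504.3  83.9  76.5] r 79.6 notch 3.008 yaw 80.2 zdir [-0.042  0.008 -0.999] F [-0.3  0.5  0.3] gap 0.251 q [-0.06  0.65  1.82  0.01  0.72 -1.46]
3.0 shift [0.4, 0.1, 0.4] turn -0.1
tab 1796 [499.7981682   84.85918344  87.40336865] [315.327951   317.64476615]
```

Rested in notch 3 with the pads loose and the tab centred. Regrip, then on to notch 4.

>>> servo_tool:
  rows:
    - [[0,0,0],0,-0.85]
    - [[0,0,0],0,-0.85]
    - [[0,0,0],0,-0.85]
    - [[0,0,0],0,-0.85]
    - [[0,0,0],0,-0.85]

```text
t: 19.8
tcp_pos: [0.5113, 0.0825, 0.2414]
tool_rot: [0.086, 0.996, 0.002, -0.022]
force: [0.1, -1.5, -0.8]
finger_gap: 0.128
```

>>> servo_tool:
  rows:
    - [[0.4,-3,0.3],-2.1,-0.85]
    - [[0.2,-6,0.3],-4.2,-0.85]
    - [[0,-9,0.4],-6.3,-0.85]
    - [[-0.4,-12,0.4],-8.4,-0.85]
    - [[-0.9,-15,0.4],-10.5,-0.85]
    - [[-1.5,-17.4,0.4],-12.6,-0.85]
    - [[-1.5,-17.4,0.4],-12.6,-0.85]
    - [[-1.5,-17.4,0.4],-12.6,-0.85]

```text
t: 20.6
tcp_pos: [0.51, 0.065, 0.2413]
tool_rot: [-0.024, 0.999, 0.004, -0.021]
force: [0.2, -1.3, 3.4]
finger_gap: 0.131
```

>>> servo_tool:
  rows:
    - [[0,0,0],0,-0.5]
    - [[0,0,0],0,-0.5]
    - [[0,0,0],0,-0.5]
    - [[0,0,0],0,-0.5]
    - [[0,0,0],0,-0.5]
    - [[0,0,0],0,-0.5]
    - [[0,0,0],0,-0.5]
    - [[0,0,0],0,-0.5]

```text
t: 21.4
tcp_pos: [0.51, 0.065, 0.2413]
tool_rot: [-0.024, 0.999, 0.004, -0.021]
force: [-0.4, 0.0, -0.1]
finger_gap: 0.253
```

```bash
python3 lev.py 241 4 5; python3 l.py lv4|grep -e tab
```

```text
t 21.4 grasp [503.1  66.2  76.4] r 79.8 notch -24.541 yaw 92.7 zdir [-0.042  0.008 -0.999] F [-0.4  0.  -0.1] gap 0.253 q [-0.09  0.65  1.83  0.01  0.71 -1.71]
4.0 shift [0.2, 0.3, 0.3] turn -0.1
5.0 shift [-1.7, -17.1, 0.0] turn -12.7
tab 1835 [498.59174954  66.29116556  87.39425458] [315.52207084 317.81907357]
```

>>> servo_tool:
  rows:
    - [[0,0,0],0,-0.85]
    - [[0,0,0],0,-0.85]
    - [[0,0,0],0,-0.85]
    - [[0,0,0],0,-0.85]
    - [[0,0,0],0,-0.85]

```text
t: 21.95
tcp_pos: [0.51, 0.0649, 0.2413]
tool_rot: [-0.024, 0.999, 0.004, -0.021]
force: [-1.1, -0.3, 0.7]
finger_gap: 0.126
```

>>> servo_tool:
  rows:
    - [[0.3,-3,0.2],-2.1,-0.85]
    - [[0.1,-6,0.2],-4.2,-0.85]
    - [[-0.1,-9,0.2],-6.3,-0.85]
    - [[-0.5,-12,0.1],-8.4,-0.85]
    - [[-1,-14.5,0.1],-10.5,-0.85]
    - [[-1.6,-16.7,0],-12.5,-0.85]
    - [[-1.6,-16.7,0],-12.5,-0.85]
    - [[-1.6,-16.7,0],-12.5,-0.85]

```text
t: 22.75
tcp_pos: [0.5125, 0.048, 0.2413]
tool_rot: [-0.132, 0.991, 0.006, -0.02]
force: [0.1, -2.9, 1.9]
finger_gap: 0.124
```

>>> servo_tool:
  rows:
    - [[0,0,0],0,-0.5]
    - [[0,0,0],0,-0.3]
    - [[0,0,0],0,-0.3]
    - [[0,0,0],0,-0.3]
    - [[0,0,0],0,-0.3]

```text
t: 23.25
tcp_pos: [0.5125, 0.0482, 0.2412]
tool_rot: [-0.132, 0.991, 0.006, -0.02]
force: [0.1, 0.2, 0.1]
finger_gap: 0.347
```

```bash
python3 lev.py 241 5; python3 l.py lv5|grep -e tab
```

```text
t 23.25 grasp [505.7  49.3  76.3] r 79.9 notch -23.566 yaw 105.2 zdir [-0.041  0.007 -0.999] F [0.1 0.2 0.1] gap 0.347 q [-0.12  0.65  1.83  0.    0.71 -1.96]
5.0 shift [0.1, -0.1, 0.2] turn -0.3
tab 1880 [501.63294642  48.32195227  87.36354104] [315.06861702 318.54680851]
```

Released at notch 5. Now I'll lift clear, move aside and check everything.

>>> servo_tool:
  rows:
    - [[0,0,-20],0,-0.3]
    - [[0,0,-50],0,-0.3]
    - [[0,0,-90],0,-0.3]
    - [[0,0,-130],0,-0.3]
    - [[0,0,-150],0,-0.3]
    - [[0,0,-150],0,-0.3]

```text
t: 23.9
tcp_pos: [0.5195, 0.0471, 0.3944]
tool_rot: [-0.132, 0.991, 0.005, -0.016]
force: [0.4, -0.5, -0.1]
finger_gap: 0.355
```

```bash
python3 go.py 400 330 390 105
```

```text
t 23.9 p [519.5  47.1 394.4] yaw 105.19 zdir [-0.033  0.006 -0.999] F [ 0.4 -0.5 -0.1] gap 0.355 q [-0.12  0.41  1.69  0.    1.08 -1.96]
shift [41.0, 304.2, 10.0] turn 0.19
```

>>> servo_tool:
  rows:
    - [[10,40,5],0,-0.3]
    - [[20,90,5],0,-0.3]
    - [[25,140,5],0,-0.3]
    - [[30,190,5],0,-0.3]
    - [[40,240,5],0,-0.3]
    - [[41,290,5],0,-0.3]
    - [[41,304,5],0,-0.3]
    - [[41,304,5],0,-0.3]

```text
t: 24.7
tcp_pos: [0.3986, 0.3317, 0.3936]
tool_rot: [-0.134, 0.991, 0.005, -0.017]
force: [-0.6, -0.0, -0.7]
finger_gap: 0.349
```

```bash
cat > fin.py <<'E'
from h import *
import pickle
s=snapshot("top");P=cloud(s);im=s["image"];t0=pickle.load(open("top0.pkl","rb"))
yaw=np.radians(-3.6);ex=np.array([np.cos(yaw),np.sin(yaw)]);c=np.array([.528,-.1011])
d=P[...,:2]-c;a=d@ex;b=-d[...,0]*ex[1]+d[...,1]*ex[0]
m=(np.abs(b)<.028)&(P[...,2]>.022)&(P[...,2]<.0345)&(a>-.06)&(a<.062)
print("bat",m.sum(),cv2.minAreaRect((P[m][:,:2]*1000).astype(np.float32)),"tail a",a[m].min()*1000,"z",P[m][:,2].mean(),"side",np.percentile(b[m]*1000,[2,98]))
m=(P[...,2]>.08)&(P[...,2]<.092)&(P[...,0]>.46)&(P[...,0]<.6)&(P[...,1]>-.03)&(P[...,1]<.16);T=P[m].mean(0)*1000;print("tab",m.sum(),T,"notch",(np.arctan2(T[1]-70.5,T[0]-582.7)%(2*np.pi)-np.radians(132.42))/.22)
dif=cv2.absdiff(im,t0["image"]).max(2)
for nm,(u0,u1,v0,v1) in dict(bottle=(475,530,155,205),wheel=(160,200,285,318),driver=(155,178,160,248),pink=(445,495,300,355),purple=(408,442,135,185)).items(): print(nm,(dif[v0:v1,u0:u1]>60).sum())
cv2.imwrite("pics/fin.png",cv2.resize(im[195:345,250:510],None,fx=3,fy=3,interpolation=cv2.INTER_CUBIC))
print(sense()["t"])
E
python3 fin.py
```

```text
bat 747 ((543.953369140625, -100.50843811035156), (46.9802360534668, 91.74334716796875), 85.88265228271484) tail a -29.98903879946374 z 0.030854038814902132 side [-20.18475315  24.6346718 ]
tab 24 [507.59234439  50.31082628  87.17166908] notch 4.96828918295475
bottle 0
wheel 327
driver 0
pink 0
purple 0
24.75
```

View pics/fin.png

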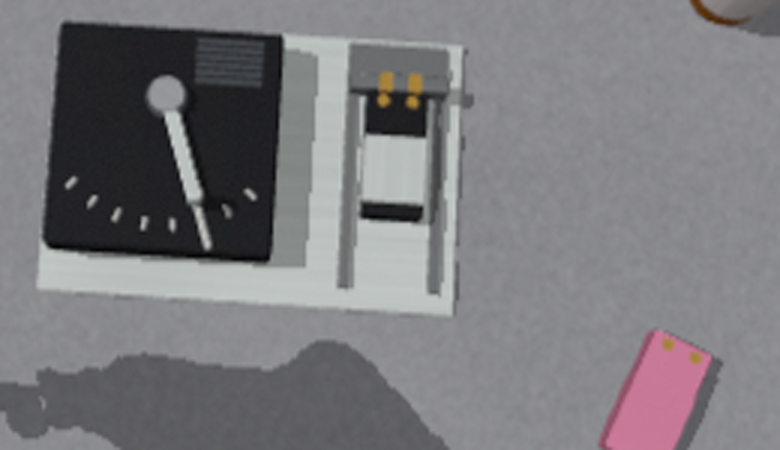

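The top view shows the battery seated with its buttons (384/412,102) against the bar strips, and the lever lying over the long mark (195,200 → 208,245). The wheel's pixel difference comes from the gripper hanging high above it, 0.39 m up, so nothing touched it. Handing in.

```bash
python3 -c "
from station import *
print(sign_off(),sense()['t'])"
```

```text
the job is handed in; nothing more can be done
the job is handed in; nothing more can be done
```

I turned the battery about 160°, laid it in the bay and pushed it home against the contact bar. I then clicked the lever from notch 1 to notch 5, the long mark, letting it rest with the pads loosened in notches 3 and 4. I handed in at about 24.8 s with the gripper clear of everything.

**Battery:** the wrist view put its tail 53.6 mm from the lip ends (54 expected when home). Its top was 31.6 mm above the table (32 expected), and it lay parallel to the bay. The last top view put the tail about 3 mm farther forward. I put this down to that camera's offset, since it also placed the battery about 2 mm farther forward at the start.

**Lever:** the tab measured at notch 4.97 in the top view, and the gripper released it at about 4.99, just short of the mark.

**Bystanders:** the bottle, the screwdriver and both look-alikes showed no change in the picture. The wheel's area did change in the last view, and I did not re-check it. I think this was the gripper or its shadow above it, as the arm never came down there.

**Other:** the tool ended up tilted by about 2–3° during the pushes. I allowed for that in the lever moves. The highest force I read was about 14 N, while pushing the battery home.

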